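# Put the skateboard-building parts back in their own trays

### The job

The wheel, the drilling block and the sanding block have each been put in one another's trays: put every one back in the tray of its own shape (the wheel in the round dish, the square drilling block in the square tray, the long sanding block in the long tray, lying lengthwise along it). The empty rubber mat is free for parking a part on the way. Leave each part standing flat, upright as it is now, in the middle of its own tray, and leave the cup, the tape ring and the plywood offcut where they are.

Things in the scene. Friction and masses are not known exactly. Their poses are not given: they have to be found in the camera images.
- wheel_mid (a point): White urethane skateboard wheel, a cylinder 62 mm in diameter and 48 mm tall, standing on its flat side with its axis upright, a steel bearing in the middle of its top. 0.09 to 0.18 kg. The point is its centre, half-way up (24 mm above its underside); z is its axis. It starts in the long tray.
- jig_mid (a point): Drilling block of medium-brown wood, 56 x 56 mm and 48 mm tall, with four steel drill bushings in its top. 0.10 to 0.21 kg. The point is its centre, half-way up (24 mm above its underside); x and y run square to its sides, z up. It starts in the round dish.
- sander_mid (a point): Sanding block of pale wood with a cork sole, 96 mm long (its x), 44 mm wide (its y) and 48 mm tall (its z, up), top edges rounded. 0.09 to 0.18 kg. The point is its centre, half-way up (24 mm above its underside). It starts in the square tray.
- round_dish: Shallow round steel dish, 128 mm outside diameter, floor 4 mm thick, rim 8 mm above the bench (4 mm above its floor) and 4 mm thick. Fixed to the bench. Origin: centre of its underside, on the bench. Home of the wheel.
- square_tray: Shallow square dark wood tray, 122 x 122 mm outside, floor 4 mm thick, rim 8 mm above the bench (4 mm above its floor) and 4 mm thick. Fixed to the bench. Origin: centre of its underside, on the bench. x and y run along its sides. Home of the drilling block.
- long_tray: Shallow oblong grey plastic tray, 150 mm long (its x) and 90 mm wide (its y) outside, floor 4 mm thick, rim 8 mm above the bench (4 mm above its floor) and 4 mm thick. Fixed to the bench. Origin: centre of its underside, on the bench. Home of the sanding block, whose length lies along the tray's length, either way round.
- spare_mat: Flat black rubber mat, 130 x 100 mm (x, y) and 4 mm thick, without a rim. Fixed to the bench. Origin: centre of its underside, on the bench. Empty at the start: the free spot for parking one part.
- cup_mid (a point): Bystander: open white plastic cup standing upright, 76 mm across its rim, 85 mm tall, light (60 g). The point is on its axis 42 mm above the bench. Leave it where it is.
- tape_mid (a point): Bystander: brown cardboard tape ring lying flat, 90 mm outside diameter, 22 mm tall. The point is its centre, 11 mm above the bench. Leave it where it is.
- wedge_mid (a point): Bystander: small plywood offcut lying flat, 50 x 30 mm, 18 mm tall. The point is its centre, 9 mm above the bench. Leave it where it is.
Not all that is in view belongs to the job. Leave any blue or green look-alike of the round_dish alone.

How it is judged (in metres and radians):
At the end, for the whole second after the job is handed in: Wheel, drilling block and sanding block are each centred within 15 mm (from above) in the round dish, square tray and long tray; each at rest on the tray floor (centre under 32 mm high), upright within 0.1 rad; the sanding block lengthwise along its tray within 0.3 rad, either way round (horizontal distance between wheel_mid and round_dish below 0.015 m and height (world z) of each of wheel_mid, jig_mid, sander_mid below 0.032 m and angle between each of wheel_mid, jig_mid, sander_mid's own z axis and vertical below 0.1 rad and linear speed of each of wheel, jig, sander below 0.02 m/s and horizontal distance between jig_mid and square_tray below 0.015 m and horizontal distance between sander_mid and long_tray below 0.015 m and angle between the x axis of sander_mid and the x axis of long_tray, either way round below 0.3 rad); the robot touches nothing.
It fails at once if the cup is moved by more than 20 mm (distance of cup_mid from where it was at the start of the episode above 0.02 m).
It fails at once if the tape ring is moved by more than 20 mm (distance of tape_mid from where it was at the start of the episode above 0.02 m).
It fails at once if the plywood offcut is moved by more than 20 mm (distance of wedge_mid from where it was at the start of the episode above 0.02 m).
It also fails if it takes over 112 s, if anything falls off the work surface, if the arm or the gripper's body presses on something with over 40 N, if the wrist force passes 120 N, or if a joint passes its speed limit or range.

### The arm

A 7-joint arm with a two-finger parallel gripper is mounted at the origin on the work surface. World frame = base frame: x ahead of the robot, y to its left, z up, the work surface at z = 0. Lengths are in mm, angles in rad, forces in N, time in s.
With the tool pointing down it reaches from about 350 to 900 mm from the base axis. Payload 7.2 kg.
Tool frame: the origin (TCP) lies midway between the tips of the shut fingers; the grasp point (between the pads) lies 19 mm behind it; z points along the fingers, y is the line along which they close (so a half turn about z gives the same grasp; the last joint's range is limited). The gripper opens to 88 mm and grips with 3 to 60 N. Pads are 20 mm wide; open, the fingers measure 115 mm over their backs; the gripper's body (75 mm by 178 mm) begins 61 mm behind the grasp point.
Start: joints at [1.219, 0.411, -0.013, 1.596, 0.006, 1.134, -0.082], TCP at [174.991, -600.006, 222.653] pointing down, gripper open.
Joint ranges: [-2.95, 2.95], [-0.29, 1.99], [-1.47, 1.44], [0.14, 2.54], [-1.03, 4.17], [0.13, 1.85], [-2.86, 2.86]. Speed limits (rad/s): [2.39, 2.39, 3.01, 3.01, 3.14, 3.14, 3.14].

### API

Orientations are given as a unit quaternion [x, y, z, w].
In Python, from cell import arm, solver, read_camera, calibration, job, nets, monitor gives the robot as it stands. The module is installed in compiled form; this text tells all that it offers. Calls block until the motion is done:
- arm.move_pose(position, orientation): joint-space move of the TCP to a pose.
- arm.move_l(position, vel=150, orientation=None): straight line of the TCP; orientation=None keeps the orientation; vel is the mean speed in mm/s.
- arm.set_joints(angles): joint-space move.
- arm.grip(opening, f_grip=None): opening from 0.0 (shut) to 1.0 (fully open); f_grip is the grip in N (None keeps the last); returns when the fingers have stopped.
- arm.pause(seconds).
- solver.solve_ik(position, orientation): joint angles nearest the present ones, or None.
- read_camera(name): name is "side" or "top"; returns the picture (480x640x3 uint8, red, green, blue); there is no depth.
- calibration(name): a dict with "K" (3x3 intrinsics, pixels), "distortion" ([k1, k2, p1, p2, k3] as OpenCV has them; the pictures are not rectified), "position" and "attitude" of the camera in the world. Camera axes: x right, y down, z forward; pixel columns grow to the right and rows downward; lengths in mm; the calibration is good to about 2 mm. A picture is of the moment at which its call begins. calibration takes no time and is no camera call.
A pose or a line that the arm cannot do raises arm.Unreachable and nothing moves.
- job.finish_job(): hands the job in; it is judged then, once.
Trained networks look in the newest picture that a camera, given by its name, has taken for a name from the list of things; names that differ only in an ending like _2 or _b are one class to them, and where a whole thing is asked for, a point or a joint stands for the part that bears it (a point fixed in the world has none). Each returns a list of dicts, best first, with "conf" (0 to 1); they miss things now and then, are a little off and sometimes report something else, mostly with a low value. They report only what shows in the picture. A call takes as long as a camera call. They do not tell look-alikes from the thing itself.
- nets.search_frame(camera, thing): "box" ([centre column, centre row, width, height] in pixels, round what is visible of it).
- nets.regions_of(camera, thing): "mask" (480x640 bool, what is visible of it) and "box" ([centre column, centre row, width, height] in pixels, round what is visible of it).
Readings, each from a call of its own:
- monitor.current_time(): time.
- monitor.current_joints(): joint angles.
- monitor.current_dq(): joint speeds.
- monitor.current_effort(): joint torques, N m.
- monitor.current_ee_pos(): TCP position.
- monitor.current_eef_rot(): TCP orientation.
- monitor.current_contact_force(): force on the tool from outside, world axes, zero at the start.
- monitor.current_torque(): the same for the moment, N m.
- monitor.current_width(): opening from 0.0 (shut) to 1.0 (fully open).
- monitor.current_grip_force(): force on a finger pad.
Only numpy, scipy, OpenCV 4.12 (cv2) and the standard library are available. Lean on these libraries where they do the work, as an engineer would, in place of code of your own. Each camera call takes 0.05 s, during which the arm holds its last target. There are 200 camera calls.

## Working session

There is one attempt and no reset: what is moved stays moved. The work goes in short steps, each a Python script; the robot and the scene stay as the last script left them, time stands still between calls to the robot, and variables do not carry over. Pictures are saved under pics/ and viewed, at most 14 in all, crops included, and the job is handed in when it is done.

```bash
mkdir -p pics
python3 - <<'E'
from cell import *
import cv2
for n in("top","side"):
    im=read_camera(n); cv2.imwrite(f"pics/{n}0.png",im[...,::-1]); c=calibration(n); print(n,c)
print(monitor.current_time(),monitor.current_eef_rot())
E
```

```text
top {'K': array([[607.62728672,   0.        , 322.64124598],
       [  0.        , 607.62728672, 240.78385508],
       [  0.        ,   0.        ,   1.        ]]), 'distortion': array([-0.00651925,  0.        ,  0.        ,  0.        ,  0.        ]), 'position': array([ 351.30229889,  -10.00034814, 1643.99262121]), 'attitude': array([-0.70446684,  0.70924811, -0.02175355,  0.01484528])}
side {'K': array([[569.91086912,   0.        , 313.60768499],
       [  0.        , 569.91086912, 238.69880467],
       [  0.        ,   0.        ,   1.        ]]), 'distortion': array([-0.04270025,  0.        ,  0.        ,  0.        ,  0.        ]), 'position': array([ 69.55809118, 814.6946184 , 723.92829301]), 'attitude': array([-0.1809505 ,  0.87217498, -0.44210744,  0.10539799])}
0.1 [ 9.89945722e-01  1.41446070e-01 -1.43344978e-04 -6.75754402e-04]
```

View pics/top0.png

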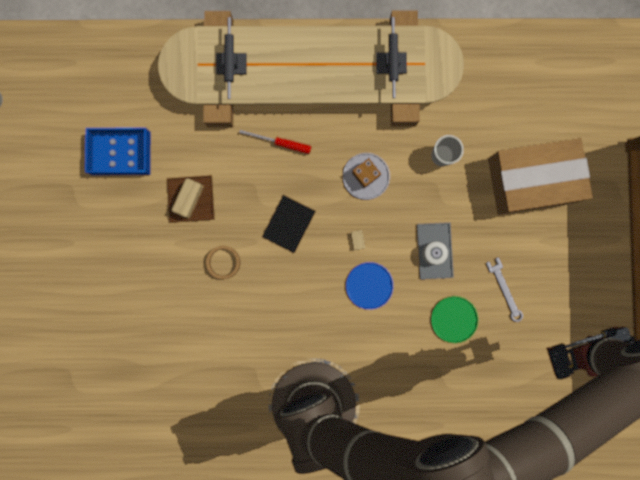

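View pics/side0.png

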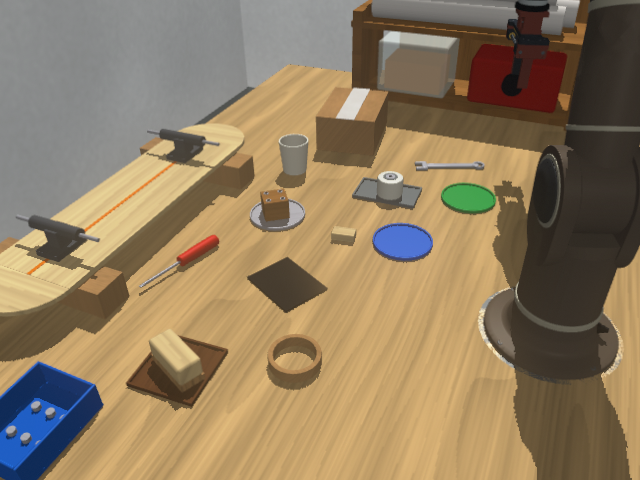

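The top view shows the steel dish at (366,176) holding the jig, the long tray at (435,252) holding the wheel, the square tray at (190,199) holding the sander, and the mat at (289,223). There are three dish candidates: steel (366,176), blue (369,286) and green (454,319). The plain steel one fits the description. Next I'll fit the poses and confirm the dish in a crop.

```bash
cat > h.py <<'E'
from cell import *
import cv2, numpy as np
from scipy.optimize import minimize
from scipy.spatial.transform import Rotation as R
def rect(a,b): return np.array([[a,b],[-a,b],[-a,-b],[a,-b]])/2.
def circ(d): t=np.linspace(0,2*np.pi,40,endpoint=False); return d/2*np.c_[np.cos(t),np.sin(t)]
# footprint, z0, z1
S=dict(wheel_mid=(circ(62),4,52),jig_mid=(rect(56,56),4,52),sander_mid=(rect(96,44),4,52),round_dish=(circ(128),0,8),
 square_tray=(rect(122,122),0,8),long_tray=(rect(150,90),0,8),spare_mat=(rect(130,100),0,4),cup_mid=(circ(76),60,85),
 tape_mid=(circ(90),0,22),wedge_mid=(rect(50,30),0,18))
def proj(cam,P):
    c=calibration(cam); Rw=R.from_quat(c["attitude"]).as_matrix().T
    return cv2.projectPoints(np.asarray(P,float),cv2.Rodrigues(Rw)[0],-Rw@c["position"],c["K"],c["distortion"])[0][:,0]
def unproj(cam,uv,z):
    c=calibration(cam); p=cv2.undistortPoints(np.array([[uv]],float),c["K"],c["distortion"])[0,0]
    d=R.from_quat(c["attitude"]).apply([*p,1]); return (c["position"]+d*(z-c["position"][2])/d[2])[:2]
def model(cam,name,q):
    f,z0,z1=S[name]; c,s=np.cos(q[2]),np.sin(q[2]); f=f@np.array([[c,s],[-s,c]])+q[:2]
    return cv2.convexHull(proj(cam,np.vstack([np.c_[f,0*f[:,0]+z] for z in(z0,z1)])).astype(np.float32))
def hull(m):
    m=cv2.resize(m.astype(np.uint8),None,fx=4,fy=4,interpolation=cv2.INTER_NEAREST)
    k=max(cv2.findContours(m,cv2.RETR_EXTERNAL,cv2.CHAIN_APPROX_NONE)[0],key=cv2.contourArea)
    return (cv2.convexHull(k).astype(np.float32)+.5)/4-.5
def fit(name,cams=("top","side"),near=None):
    """near: pixel in top picture to choose among candidates"""
    H={}
    for cam in cams:
        r=nets.regions_of(cam,name)
        if not r: continue
        if near is not None:
            t=near if cam=="top" else proj(cam,[[*unproj("top",near,0),0]])[0]
            r.sort(key=lambda d:np.hypot(d["box"][0]-t[0],d["box"][1]-t[1]))
        H[cam]=hull(r[0]["mask"])
    cam=next(iter(H)); f,z0,z1=S[name]
    x0=unproj(cam,H[cam][:,0].mean(0) if cam!="top" else np.array(cv2.minEnclosingCircle(H[cam])[0]),z1)
    def cost(q,hs=H):
        e=0
        for c,h in hs.items():
            m=model(c,name,q); i=cv2.intersectConvexConvex(m,h)[0]; e+=1-i/(cv2.contourArea(m)+cv2.contourArea(h)-i)
        return e/len(hs)
    def run(hs):
        best=None
        for a in ([0] if len(f)>4 else np.arange(4)*np.pi/4):
            o=minimize(cost,[*x0,a],args=(hs,),method="Nelder-Mead",options=dict(initial_simplex=np.array([[*x0,a]]*4)+np.array([[0,0,0],[15,0,0],[0,15,0],[0,0,.3]]),maxiter=300))
            if best is None or o.fun<best.fun: best=o
        return best
    out=run(H); each={c:np.round(run({c:h}).x,2) for c,h in H.items()}
    print(name,out.x.round(2),"cost",round(out.fun,3),each,flush=True); return out.x
E
python3 - <<'E'
from h import *
import json
im=read_camera("top"); read_camera("side")
near=dict(round_dish=(366,176))
Q={n:list(fit(n,near=near.get(n))) for n in S}
json.dump(Q,open("q.json","w"))
print(monitor.current_time())
b=im[...,::-1].copy(); b=cv2.resize(b[130:340,160:480],None,fx=2.5,fy=2.5,interpolation=cv2.INTER_CUBIC)
for n,q in Q.items(): cv2.polylines(b,[np.int32((model("top",n,q)-[160,130])*2.5+.75)],True,(0,0,255),1)
cv2.imwrite("pics/fit0.png",b)
E
```

```text
wheel_mid [ 4.0045e+02 -3.2354e+02  7.0000e-02] cost 0.096 {'top': array([ 4.0292e+02, -3.2187e+02,  1.4000e-01]), 'side': array([ 3.9890e+02, -3.2403e+02,  2.8000e-01])}
jig_mid [ 615.55 -143.12    0.68] cost 0.081 {'top': array([ 617.78, -142.11,    0.65]), 'side': array([ 614.71, -143.5 ,    0.65])}
sander_mid [551.03 334.93   2.71] cost 0.061 {'top': array([ 5.5169e+02,  3.3449e+02, -4.5000e-01]), 'side': array([550.04, 335.63,   2.71])}
round_dish [ 3.1581e+02 -1.5181e+02  1.1000e-01] cost 0.515 {'top': array([ 3.1581e+02, -1.5181e+02,  1.1000e-01]), 'side': array([ 315.69, -150.89,    0.  ])}
square_tray [5.5285e+02 3.3210e+02 6.0000e-02] cost 0.065 {'top': array([553.43, 331.42,   1.64]), 'side': array([550.19, 332.44,   1.65])}
long_tray [ 408.03 -329.33    3.18] cost 0.047 {'top': array([ 409.25, -330.2 ,    3.18]), 'side': array([ 406.34, -327.64,    3.19])}
spare_mat [484.09  66.51   2.67] cost 0.035 {'top': array([485.08,  66.84,   2.68]), 'side': array([ 4.823e+02,  6.703e+01, -4.800e-01])}
cup_mid [ 6.6841e+02 -3.5284e+02  4.0000e-02] cost 0.541 {'top': array([ 6.6841e+02, -3.5284e+02,  4.0000e-02]), 'side': array([ 663.25, -348.62,    0.  ])}
tape_mid [3.8128e+02 2.4175e+02 2.0000e-02] cost 0.038 {'top': array([3.8185e+02, 2.4123e+02, 7.0000e-02]), 'side': array([3.7974e+02, 2.4294e+02, 2.6000e-01])}
wedge_mid [ 4.3922e+02 -1.2070e+02  1.8000e-01] cost 0.143 {'top': array([ 439.46, -120.5 ,    3.27]), 'side': array([ 4.3782e+02, -1.1880e+02,  3.3000e-01])}
1.2
```

View pics/fit0.png

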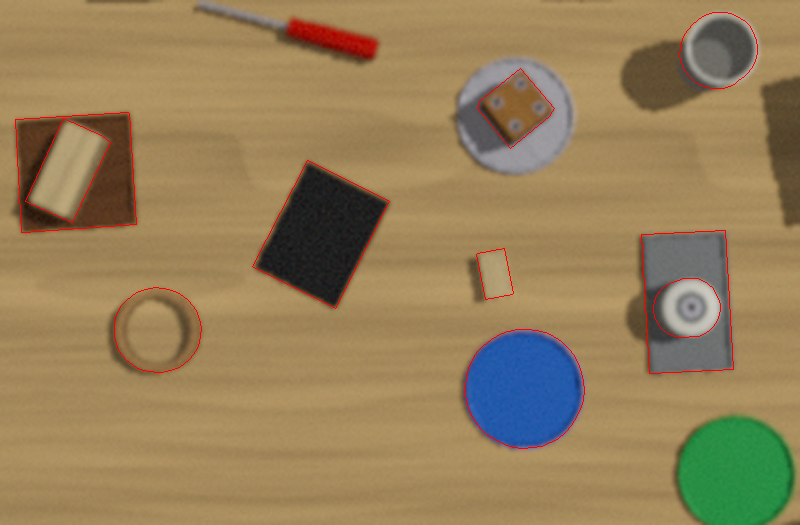

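The overlays agree with the parts, but the network's "round_dish" is the blue look-alike at (369,286). The real one is the grey steel dish holding the jig at about (366,176). I'll fit that one by its grey colour and write the pick and place helpers.

```bash
cat > m.py <<'E'
from h import *
import json
Q=json.load(open("q.json"))
ZG=17; ZT=200
def ori(th,xy):
    """tool down, fingers closing along world angle th; pick the half turn with the last joint best within range"""
    best=None
    for k in(0,1):
        q=R.from_euler("z",th+np.pi/2+k*np.pi)*R.from_euler("x",np.pi)
        j=solver.solve_ik([*xy,ZT],q.as_quat())
        if j is not None and (best is None or abs(j[6])<best[0]): best=(abs(j[6]),q.as_quat())
    return best[1]
def pick(xy,th,f=25):
    o=ori(th,xy); arm.grip(1.0); arm.move_pose([*xy,ZT],o); arm.move_l([*xy,ZG],vel=150)
    arm.grip(0.0,f); print("width mm",round(monitor.current_width()*88,1),"F",monitor.current_grip_force())
    arm.move_l([*xy,ZT],vel=150); print("after lift",round(monitor.current_width()*88,1),monitor.current_time())
def place(xy,th):
    o=ori(th,xy); arm.move_pose([*xy,ZT],o); arm.move_l([*xy,60],vel=200); arm.move_l([*xy,ZG+1],vel=50)
    print("contact",np.round(monitor.current_contact_force(),1)); arm.pause(.2)
    arm.grip(0.9); arm.move_l([*xy,ZT],vel=200); print("placed",monitor.current_time())
E
python3 - <<'E'
from m import *
res=[]
im=read_camera("top"); side=read_camera("side")
c=proj("top",[[600,-140,8]])[0]; print("nets", [(np.round(r["box"]),r["conf"]) for r in nets.search_frame("top","round_dish")])
def seg(im,cx,cy,rx,ry,cam):
    hsv=cv2.cvtColor(im,cv2.COLOR_RGB2HSV); m=(hsv[...,1]<75).astype(np.uint8)
    w=np.zeros_like(m); cv2.ellipse(w,(cx,cy),(rx,ry),0,0,360,1,-1); m=cv2.morphologyEx(m&w,cv2.MORPH_OPEN,np.ones((2,2)))
    return hull(m)
b=[]
for cam,I,a in(("top",im,(366,176,32,32)),("side",side,(278,213,36,24))):
    h=seg(I,*a,cam); 
    def cost(q):
        m=model(cam,"round_dish",[*q,0]); i=cv2.intersectConvexConvex(m,h)[0]; return 1-i/(cv2.contourArea(m)+cv2.contourArea(h)-i)
    x0=unproj(cam,cv2.minEnclosingCircle(h)[0],8)
    o=minimize(cost,x0,method="Nelder-Mead",options=dict(initial_simplex=[x0,x0+[15,0],x0+[0,15]])); print(cam,o.x,o.fun); res.append(o.x)
    x,y=a[:2]; k=I[y-35:y+35,x-45:x+45,::-1]; k=cv2.resize(k,None,fx=4,fy=4,interpolation=cv2.INTER_CUBIC)
    cv2.polylines(k,[np.int32((model(cam,"round_dish",[*o.x,0])-[x-45,y-35])*4+1.5)],True,(0,0,255),1); b.append(k)
Q["round_dish"]=[*np.mean(res,0),0]; json.dump(Q,open("q.json","w")); print(Q["round_dish"])
cv2.imwrite("pics/dish.png",np.hstack(b))
for n in("jig_mid","wheel_mid","sander_mid","spare_mat","round_dish","square_tray","long_tray"):
    print(n,ori(Q[n][2]+(np.pi/2 if n in("sander_mid","long_tray") else 0),Q[n][:2]))
E
```

```text
nets [(array([455., 317.,  46.,  48.]), 0.7), (array([371., 285.,  46.,  45.]), 0.66), (array([365., 176.,  48.,  45.]), 0.6)]
top [ 609.64253865 -148.70285738] 0.04731104770630434
side [ 605.90267558 -141.39222496] 0.05426741032770388
[np.float64(607.7726071138857), np.float64(-145.04754116741123), 0]
jig_mid [4.30535432e-01 9.02573676e-01 5.52666982e-17 2.63626920e-17]
wheel_mid [6.80678593e-01 7.32582182e-01 4.48577212e-17 4.16795430e-17]
sander_mid [-2.14091676e-01 -9.76813572e-01 -5.98125807e-17 -1.31093343e-17]
spare_mat [-8.54012612e-01 -5.20252303e-01 -3.18562659e-17 -5.22931906e-17]
round_dish [7.07106781e-01 7.07106781e-01 4.32978028e-17 4.32978028e-17]
square_tray [6.83966739e-01 7.29513194e-01 4.46697999e-17 4.18808839e-17]
long_tray [-9.99826567e-01 -1.86235463e-02 -1.14036332e-18 -6.12217202e-17]
```

View pics/dish.png

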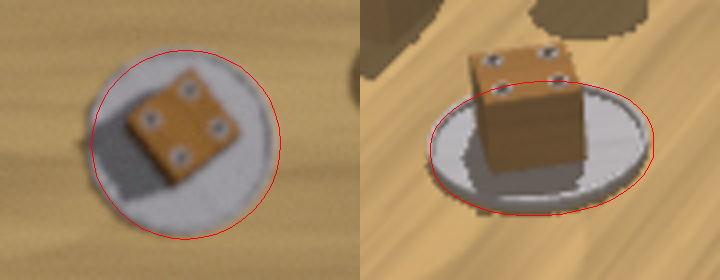

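The crop confirms the plain steel dish, with the jig on it. I'll park the jig on the mat, then refit the emptied dish.

Run:
```python
from m import *
pick(Q["jig_mid"][:2],Q["jig_mid"][2]); place(Q["spare_mat"][:2],Q["spare_mat"][2])
im=read_camera("top"); side=read_camera("side")
print([proj("top",[[*np.array(monitor.current_ee_pos())]])])
Q["jig_mid"]=list(fit("jig_mid")); Q["round_dish"]=list(fit("round_dish",near=(366,176))); json.dump(Q,open("q.json","w"))
cv2.imwrite("pics/top1.png",im[100:340,160:480,::-1].repeat(2,0).repeat(2,1))
```

```text
width mm 56.3 F 24.81842190027237
after lift 56.0 7.1583
contact [ 0.7  0.5 -1.8]
placed 12.0833
[array([[284.42880796, 217.06334119]])]
jig_mid [481.42  66.12   1.03] cost 0.051 {'side': array([481.42,  66.12,   1.03])}
round_dish [ 6.1225e+02 -1.4506e+02  1.8000e-01] cost 0.047 {'top': array([ 6.1266e+02, -1.4571e+02,  3.0000e-01]), 'side': array([ 6.1168e+02, -1.4475e+02,  1.8000e-01])}
```

View pics/top1.png

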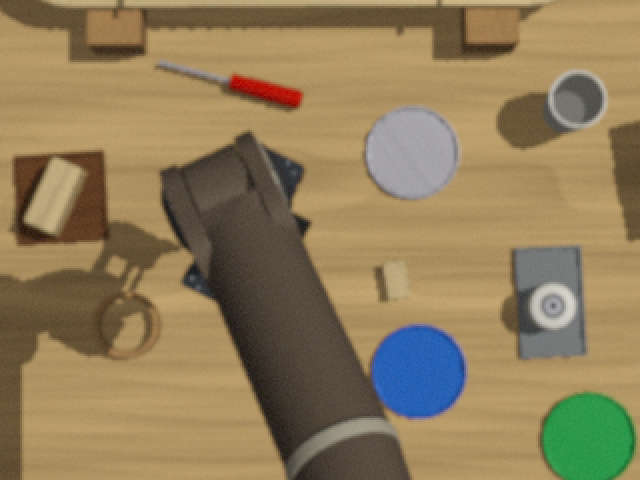

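The dish is now empty at pixel (366,176), which is (612,-145) mm. Wheel and sander next.

Run:
```python
from m import *
H=np.pi/2
pick(Q["wheel_mid"][:2],Q["long_tray"][2]); place(Q["round_dish"][:2],0)
read_camera("top");read_camera("side"); Q["jig_mid"]=list(fit("jig_mid"))
pick(Q["sander_mid"][:2],Q["sander_mid"][2]+H); place(Q["long_tray"][:2],Q["long_tray"][2]+H)
json.dump(Q,open("q.json","w"))
im=read_camera("top"); side=read_camera("side"); [fit(n) for n in("jig_mid","sander_mid","wheel_mid")]
cv2.imwrite("pics/top2.png",im[100:340,160:480,::-1].repeat(2,0).repeat(2,1))
```

```text
width mm 62.1 F 25.000492930412292
after lift 61.9 17.5083
contact [-0.1 -1.  -1.1]
placed 22.1833
jig_mid [482.85  65.68   1.04] cost 0.067 {'top': array([484.65,  65.94,   1.09]), 'side': array([481.97,  65.92,   1.03])}
width mm 43.8 F 24.9943345785141
after lift 44.1 28.0167
contact [-0.3 -0.5 -1.2]
placed 34.25
jig_mid [481.56  66.31   1.07] cost 0.068 {'top': array([482.83,  66.69,  -0.49]), 'side': array([480.9 ,  65.78,   1.03])}
sander_mid [ 378.48 -303.04    1.59] cost 0.781 {'top': array([ 378.48, -303.04,    1.59])}
wheel_mid [ 6.0988e+02 -1.4559e+02  3.6000e-01] cost 0.087 {'side': array([ 6.0988e+02, -1.4559e+02,  3.6000e-01])}
```

View pics/top2.png

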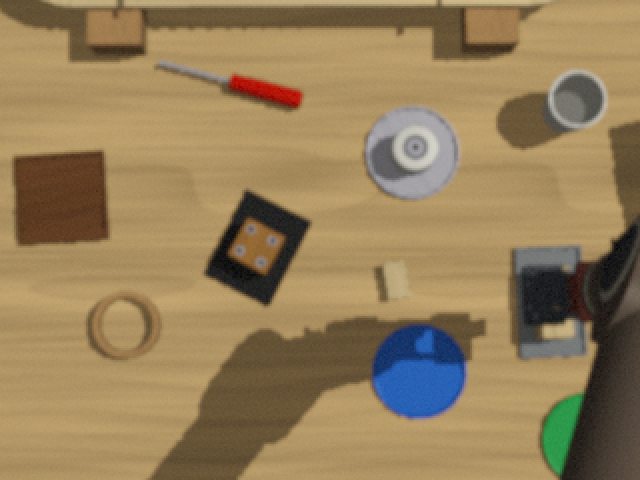

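The wheel is in the dish, with its top at crop pixel (415,147). The sander is in the long tray, partly hidden by the arm. The jig is on the mat at (257,246), and the square tray is empty.

Run:
```python
from m import *
read_camera("top");read_camera("side"); q=fit("square_tray"); Q["square_tray"]=list(q)
pick(Q["jig_mid"][:2],Q["jig_mid"][2]); place(q[:2],q[2])
arm.move_pose([450,40,260],monitor.current_eef_rot())
im=read_camera("top"); side=read_camera("side"); T={n:fit(n,near=(366,176) if n=="wheel_mid" else None) for n in("jig_mid","sander_mid","wheel_mid","cup_mid","tape_mid","wedge_mid")}
for a,b in(("jig_mid","square_tray"),("sander_mid","long_tray"),("wheel_mid","round_dish")): print(a,np.round(T[a][:2]-Q[b][:2],1),T[a][2]-Q[b][2])
print(monitor.current_time(),monitor.current_contact_force())
cv2.imwrite("pics/top3.png",im[100:340,160:480,::-1].repeat(2,0).repeat(2,1)); cv2.imwrite("pics/side3.png",side[...,::-1])
```

```text
square_tray [553.58 331.14   1.63] cost 0.044 {'top': array([5.5455e+02, 3.3104e+02, 6.0000e-02]), 'side': array([5.5233e+02, 3.3113e+02, 6.0000e-02])}
width mm 56.2 F 24.88380879163742
after lift 56.1 40.05
contact [-0.1  0.2 -1.6]
placed 44.7833
jig_mid [553.99 332.44   1.64] cost 0.052 {'top': array([5.5502e+02, 3.3320e+02, 5.0000e-02]), 'side': array([5.5224e+02, 3.3231e+02, 7.0000e-02])}
sander_mid [ 404.99 -327.37    3.21] cost 0.082 {'top': array([ 407.96, -327.49,    3.19]), 'side': array([ 4.0468e+02, -3.2559e+02,  9.0000e-02])}
wheel_mid [ 6.1158e+02 -1.4472e+02 -1.0000e-02] cost 0.077 {'top': array([ 6.1225e+02, -1.4443e+02,  1.5000e-01]), 'side': array([ 6.1155e+02, -1.4683e+02, -1.7000e-01])}
cup_mid [ 6.6813e+02 -3.5217e+02  3.7000e-01] cost 0.47 {'top': array([ 6.6842e+02, -3.5238e+02,  1.9000e-01]), 'side': array([ 6.1940e+02, -3.0547e+02,  9.0000e-02])}
tape_mid [3.8056e+02 2.4174e+02 2.7000e-01] cost 0.037 {'top': array([3.8129e+02, 2.4182e+02, 2.5000e-01]), 'side': array([3.7968e+02, 2.4151e+02, 2.5000e-01])}
wedge_mid [ 4.3829e+02 -1.1958e+02  1.9000e-01] cost 0.109 {'top': array([ 438.55, -119.62,    3.35]), 'side': array([ 4.3813e+02, -1.1969e+02,  1.6000e-01])}
jig_mid [0.4 1.3] 0.00802240649887942
sander_mid [-3.  2.] 0.027916915326081426
wheel_mid [-0.7  0.3] -0.18728676396168067
46.6833 [-0.49326773 -0.70885313 -0.37637196]
```

View pics/top3.png

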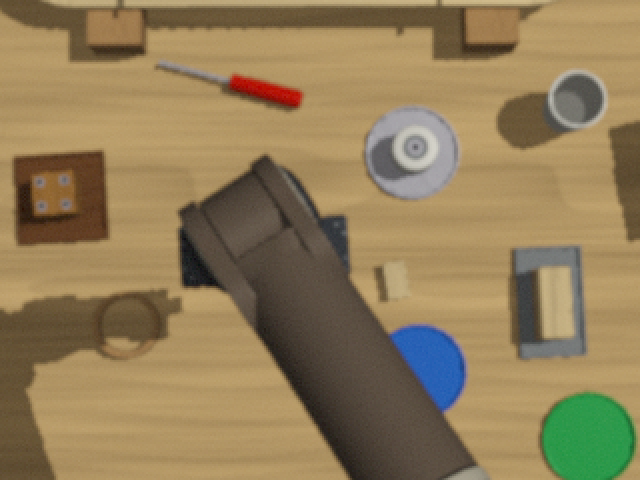

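View pics/side3.png

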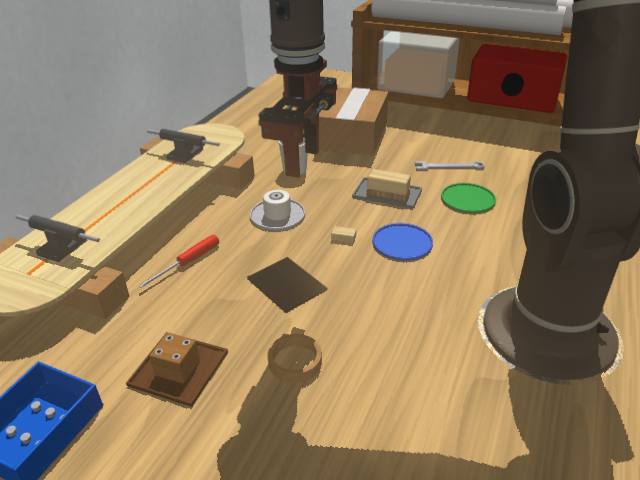

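All three parts stand flat and centred in their own trays: jig at top-crop pixel (53,194), wheel at (415,147) and sander at (555,302). The fits put each within 4 mm of its tray's centre. The cup, tape ring and offcut haven't moved, and the arm is clear.

```bash
python3 -c "
from cell import job
print(job.finish_job())"
```

```text
the job is handed in; nothing more can be done
None
```

The wheel, drilling block and sanding block are back in their own trays, each measured within 4 mm of centre, the bystanders did not move, and the job was handed in at about 47 s; no verdict came back.

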